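# Test run of a new press-to-run mill

### The arm

A 7-joint arm with a two-finger parallel gripper is mounted at the origin on a cart in front of the work surface, level with it; the furniture and walls round the work are solid. World frame = base frame: x ahead of the robot, y to its left, z up, the work surface at z = 0. Lengths are in m, angles in rad, forces in N, time in s.
With the tool pointing down it reaches from about 0.35 to 0.775 m from the base axis. Payload 3.1 kg.
Tool frame: the origin (TCP) lies on the centre line of the jaws, within the pads' length; the fingertips stand 25 mm ahead of it and the grasp point (between the pads) lies 6 mm ahead of it; z points along the fingers, y is the line along which they close (so a half turn about z gives the same grasp; the last joint's range is limited). The gripper opens to 85 mm and grips with 20 to 120 N. Pads are 22 mm wide; open, the fingers measure 114 mm over their backs; the gripper's body (76 mm by 85 mm) begins 54 mm behind the grasp point. The pads swing forward as they close: fully open they stand 13 mm farther back than shut.
Start: joints at [1.152, 0.311, 0.014, 1.512, -0.004, 1.319, -0.027], TCP at [0.202, -0.511, 0.256] pointing down, gripper open.
Joint ranges: [-2.7, 2.7], [-0.3, 1.91], [-1.27, 1.3], [0.12, 2.57], [-1.44, 4.58], [0.2, 2.03], [-3.05, 3.05]. Speed limits (rad/s): [2.79, 2.79, 3.14, 3.14, 3.14, 3.14, 3.14].

### API

Orientations are given as [roll, pitch, yaw] about the fixed x, y, z axes, in that order (R = Rz(yaw) Ry(pitch) Rx(roll)).
In Python, from cell import env, imaging gives the robot as it stands. The module is installed in compiled form; this text tells all that it offers.
- The arm moves only by the tool apply_moves, never from a script. Its argument "rows" is a list of rows, each an object with "translation": the shift along the world's x, y, z in units of 25 mm (1.0 is 25 mm), a list of three; "twist": the turn about the world's z in units of 6 degrees (1.0 is 6 degrees); "hand": the closure, from 0 (fully open) to 1 (shut). In form: [{"translation": [tx, ty, tz], "twist": twist, "hand": hand}, ...]. A call has 1 to 5 rows; each row is the pose to reach, as a shift and turn from the pose commanded when the call began; what a row does not reach only later rows make up. A row lasts 1/12 s, in which the tool goes at most 41.7 mm and 7.16 degrees, less where a joint would pass 70% of its speed; a pose out of reach is approached as far as the arm can. A call with a gripper value outside its range is refused whole. The fingers move at their own pace and stop on an object; the grip force is fixed at half the most. Time passes only in rows, so rows that repeat a pose let the fingers close. It gives the time, the measured TCP pose, the force, the opening and the grip force at its end, in the units of the state.
- env.get_state(): the state, without advancing time (a new reading comes with each control period).
- imaging.snapshot(name): name is "side" or "top" or "wrist"; returns the picture (480x640x3 uint8, red, green, blue); there is no depth.
- imaging.camera_model(name): a dict with "fx", "fy", "cx", "cy" (pixels), "R" (3x3) and "t" (3): a world point X has camera coordinates R X + t. Camera axes: x right, y down, z forward; pixel columns grow to the right and rows downward; lengths in m; the calibration is good to about 2 mm. The wrist camera is an equidistant fisheye: a pixel r from the principal point sees the ray r / f radians off the axis. A picture is of the moment at which its call begins: read the wrist's pose just before it. camera_model takes no time and is no camera call; for the wrist camera it gives the pose at the moment of the call.
- env.finish_job(): hands the job in; it is judged then, once.
The state is a dict: "clock": time; "joint_pos": joint angles; "joint_velocities": joint speeds; "joint_efforts": joint torques, N m; "ee_pos": TCP position; "orientation": TCP orientation; "wrist_force": force on the tool from outside, world axes, zero at the start; "ft_torque": the same for the moment, N m; "grip_width": finger opening in m; "grip_force": force on a finger pad.
Only numpy, scipy, OpenCV 4.12 (cv2) and the standard library are available. Lean on these libraries where they do the work, as an engineer would, in place of code of your own. Each camera call takes 0.05 s, during which the arm holds its last target. There are 200 camera calls.

### The job

Give the new coffee mill its test run: swing both flaps of its carton open past upright so they stay back, take the mill's lid out by its bar grip, and fit it on the mill with its two side lugs in the notches of the collar. Press the lid right down against the sprung ring, to the bottom of its 9 mm travel, and finish still holding it down with the gripper, for the mill runs only while it is pressed. Leave the mug, the drinking glass and the screw-top jar where they stand.

Things in the scene. Friction and masses are not known exactly. Their poses are not given: they have to be found in the camera images.
- mill: Coffee mill without its lid: round steel motor base, 102 mm across, 135 mm high, open bowl on top; stands fast, does not move. Origin: centre of its underside; z up. A black collar round the mouth (98 mm outside, 86 mm inside, top edge 135 mm above the table, 20 mm deep) is cut through by two notches 17 mm wide, across from each other on the mill's +x and -x sides.
- mill_mouth (a point): Centre of the mill's mouth, on its axis, level with the collar's top edge (135 mm above the table). Axes as the mill's: x runs through the two notches.
- mill_ring (a joint): Grey sprung ring inside the collar (83 mm across, 8 mm wide), the mill's safety switch. Value = downward travel in m: 0 = up (its top 131 mm above the table, 4 mm below the collar's edge), 0.009 = bottom stop. The spring pushes up with about 3 N at the top, 11 N at the bottom. The lid's weight does not move it; the mill runs from 7 mm on.
- mill_lid: Black plastic lid, 140 g, lying upright in the carton. Origin: centre of its underside; z up. Skirt 80 mm across, 30 mm high, narrowing to 66 mm at the top; on it a bar grip 56 mm long (lid's x), 24 mm wide (y), its top 58 mm above the underside. Two lugs at the skirt's foot on the +x and -x sides: 12 mm wide, 8 mm high, 99 mm over both. Half a turn makes no difference to the fit.
- mill_lid_grip (a point): Middle of the lid's bar grip, on its axis, 43 mm above its underside (15 mm below the bar's top). Axes as the lid's. Lid lugs in the notches and resting on the ring: underside 131 mm above the table; pressed right down: 122 mm. Turned wrongly, the lugs stand on the collar and the ring cannot be pressed.
- carton: Cardboard carton, 158 x 158 mm, 120 mm high, walls 4 mm, open on top but for two flaps; it does not move. Origin: centre of its underside; z up, +y towards the left flap. An inner shelf, its top 50 mm above the table, carries the lid. The two flaps are short: a gap stays between them over the middle.
- flap_left (a joint): Flap hinged along the carton's +y rim (79 mm from the middle, 120 mm above the table), 156 mm wide, 62 mm long, 4 mm thick. Value in rad: 0 = closed and level, grows as its free edge swings up and outward, 1.57 = upright, stop at 2.7. Starts ajar (0.85 to 1.1), stays where it is put (crease friction). Open means beyond 1.75.
- flap_right (a joint): The same flap on the carton's -y rim, mirror-wise.
- flap_left_edge (a point): Middle of the left flap's free edge.
- flap_right_edge (a point): Middle of the right flap's free edge.
- flap_left_hinge (a point): Middle of the left flap's hinge line.
- flap_right_hinge (a point): Middle of the right flap's hinge line.
- mug: White mug, 82 mm across, 94 mm high, on the table near the robot; leave alone. Origin: underside.
- tumbler: Drinking glass, 76 mm across, 86 mm high, at the back of the table; leave alone. Origin: centre of its underside.
- jar: Glass jar with a dark screw top, 70 mm across, 86 mm high, near the robot on the right; leave alone. Origin: centre of its underside.

How it is judged:
By the outcome, as a careful person would: the job done as asked, in the order asked, and still so for the second after the job is handed in, while the arm keeps its last pose, push and grip.
It also fails if it takes over 48 s, if anything falls off the work surface, if the arm or the gripper's body presses on something with over 40 N, if the wrist force passes 120 N, or if a joint passes its speed limit or range.

## Working session

There is one attempt and no reset: what is moved stays moved. The work goes in short steps, Python scripts to look and compute and a tool call to move; the robot and the scene stay as the last step left them, time stands still between calls to the robot, and variables do not carry over. Pictures are saved under pics/ and viewed, at most 10 in all, crops included, and the job is handed in when it is done.

Besides the shell and the picture viewer there is one more tool, called after "Emit:" by a JSON object that holds its "method" and its "body", one argument or row to a line. apply_moves: Moves the arm, as the interface text tells. Its arguments: {"type":"object","properties":{"rows":{"type":"array"}},"required":["rows"]}

```bash
mkdir -p pics; python3 - <<'E'
from cell import env, imaging
import cv2, numpy as np, pickle
s=env.get_state(); print(s)
cams={}
for n in ("side","top"):
    im=imaging.snapshot(n); cams[n]=imaging.camera_model(n); cv2.imwrite(f"pics/{n}0.png",im[:,:,::-1])
    print(n,cams[n])
pickle.dump(cams,open("cams.pkl","wb"))
E
```

```text
{'clock': 0.0, 'joint_pos': array([ 1.15229929,  0.31173724,  0.01399988,  1.51305793, -0.00437275,
        1.31917597, -0.02719852]), 'joint_velocities': array([-0.0009529 ,  0.00121963,  0.00089061, -0.00089144,  0.0003198 ,
       -0.00072281,  0.00034197]), 'joint_efforts': array([ 4.82265405e-04, -3.79910874e+01,  1.46381473e-01, -2.30588812e+01,
        1.23238415e-02,  1.34739451e-02, -3.59013001e-06]), 'ee_pos': array([ 0.20212653, -0.5107994 ,  0.25521432]), 'orientation': array([-3.13924771e+00,  1.25146337e-04,  3.76874742e-01]), 'wrist_force': array([ 0.48389994, -0.42811399,  0.7685189 ]), 'ft_torque': array([ 0.00251529, -0.01314083,  0.04885665]), 'grip_force': 0.0, 'grip_width': 0.08563789015327362}
side {'fx': 597.9711397918161, 'fy': 597.9711397918161, 'cx': 318.77492564819516, 'cy': 238.75351208670685, 'R': array([[-0.42528757, -0.90505349,  0.00294416],
       [-0.77273337,  0.36141253, -0.52178935],
       [ 0.47118321, -0.22418558, -0.85306929]]), 't': array([0.23020704, 0.4507418 , 1.41591476])}
top {'fx': 442.3610074475717, 'fy': 442.3610074475717, 'cx': 324.2548137796782, 'cy': 232.7753360962096, 'R': array([[ 0.02545048, -0.99952055, -0.01763348],
       [-0.991967  , -0.0230639 , -0.12437655],
       [ 0.12391022,  0.02065727, -0.99207839]]), 't': array([-0.01361164,  0.52839093,  0.99752686])}
```

View pics/top0.png

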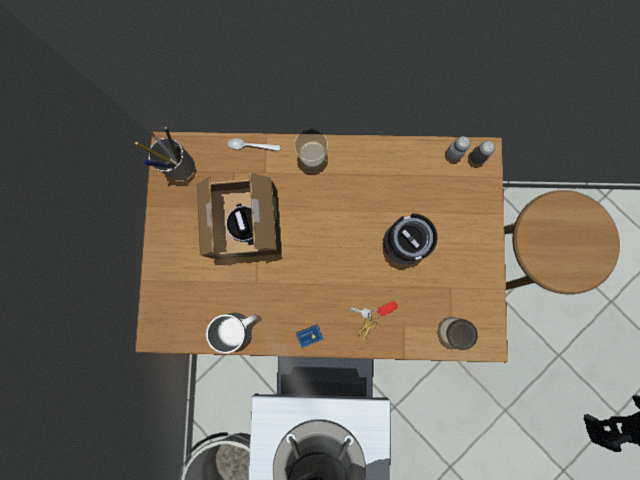

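View pics/side0.png

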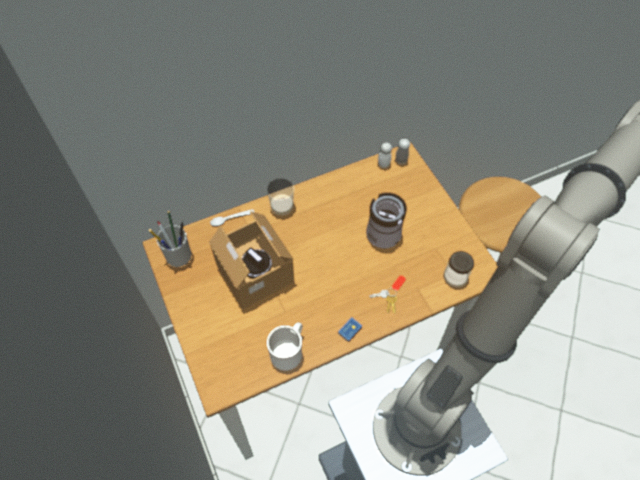

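Top picture: carton around (240,215) px, lid in it at (241,223), mill at (411,239), mug (228,333), tumbler (311,150), jar (459,333). The side view agrees: carton (252,262), mill (386,222). I'll enlarge those parts next.

```bash
cat > h.py <<'E'
import numpy as np, pickle, cv2
cams=pickle.load(open("cams.pkl","rb"))
def ray(n,uv):
    c=cams[n]; d=c["R"].T@np.array([(uv[0]-c["cx"])/c["fx"],(uv[1]-c["cy"])/c["fy"],1]); return -c["R"].T@c["t"],d
def atz(n,uv,z):
    o,d=ray(n,uv); return o+d*(z-o[2])/d[2]
def proj(n,X):
    c=cams[n]; p=c["R"]@np.asarray(X,float)+c["t"]; return np.array([p[0]/p[2]*c["fx"]+c["cx"],p[1]/p[2]*c["fy"]+c["cy"]])
def tri(a,b):
    A=np.zeros((3,3));v=np.zeros(3)
    for n,uv in (("top",a),("side",b)):
        o,d=ray(n,uv);d=d/np.linalg.norm(d);P=np.eye(3)-np.outer(d,d);A+=P;v+=P@o
    return np.linalg.solve(A,v)
E
python3 - <<'E'
import cv2,numpy as np
t=cv2.imread("pics/top0.png");s=cv2.imread("pics/side0.png")
def crop(im,x,y,w=100,h=75):
    c=cv2.resize(im[y:y+h,x:x+w],(400,300),interpolation=cv2.INTER_CUBIC)
    for k in range(0,w,10):
        L=12 if k%50 else 25
        cv2.line(c,(int((k+.5)*400/w),0),(int((k+.5)*400/w),6),(0,255,0),1)
    for k in range(0,h,10): cv2.line(c,(0,int((k+.5)*400/w)),(6,int((k+.5)*400/w)),(0,255,0),1)
    return c
m=np.vstack([np.hstack([crop(t,190,170,120,90),crop(t,370,200)]),np.hstack([crop(s,195,210,120,90+0),crop(s,345,185)])])
m=cv2.convertScaleAbs(m,alpha=1.4,beta=20)
cv2.imwrite("pics/mos.png",m)
E
```

```text
(no output)
```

View pics/mos.png

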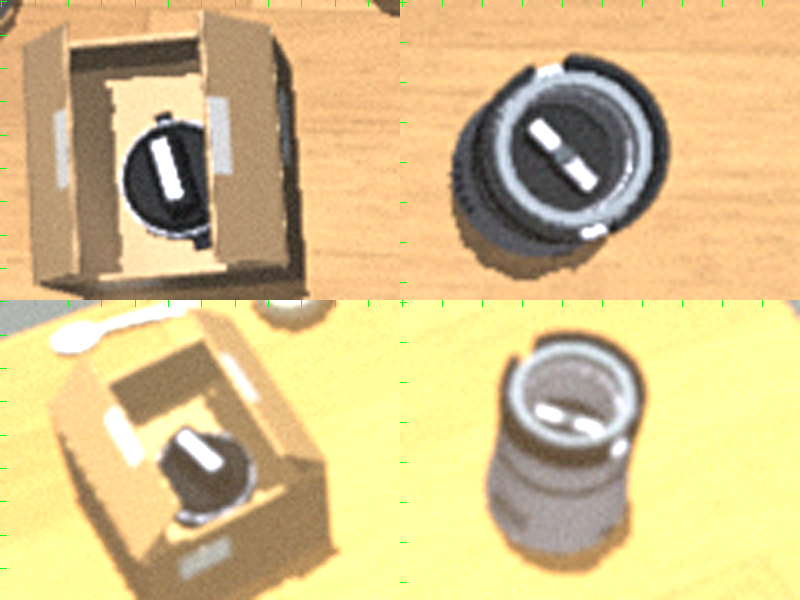

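```bash
python3 - <<'E'
from h import *
np.set_printoptions(precision=4,suppress=True)
T=lambda x,y:(190+x/3.3333-.35,170+y/3.3333-.35)
S=lambda x,y:(195+x/3.3333-.35,210+(y-300)/3.3333-.35)
MT=lambda x,y:(370+(x-400)/4-.375,200+y/4-.375)
MS=lambda x,y:(345+(x-400)/4-.375,185+(y-300)/4-.375)
print("mill c",atz("top",MT(574,150),.131),atz("side",MS(573,393),.131))
a,b=atz("top",MT(549,72),.131),atz("top",MT(594,231),.131);print("notch",a,b,(a+b)/2,np.linalg.norm(a-b),np.degrees(np.arctan2(*(a-b)[1::-1])))
a,b=atz("top",T(160,142),.108),atz("top",T(175,197),.108);print("bar",a,b,(a+b)/2,np.linalg.norm(a-b),np.degrees(np.arctan2(*(a-b)[1::-1])))
a,b=atz("side",S(184,433),.108),atz("side",S(217,468),.108);print("bar s",a,b,(a+b)/2,np.linalg.norm(a-b),np.degrees(np.arctan2(*(a-b)[1::-1])))
a,b=atz("top",T(163,119),.058),atz("top",T(204,242),.055);print("lugs",a,b,(a+b)/2,np.linalg.norm(a-b),np.degrees(np.arctan2(*(a-b)[1::-1])))
for nm,p in {"Lo1":(25,45),"Lo2":(35,285),"Li1":(70,25),"Li2":(77,278),"Ri1":(205,12),"Ri2":(217,268),"Ro1":(272,35),"Ro2":(287,265)}.items():
    print(nm,atz("top",T(*p),.12)[:2],atz("top",T(*p),.17)[:2])
for nm,p in {"L free far":(85,360),"L hinge far":(50,405),"L hinge near":(140,560),"R far":(205,308),"R near":(325,460)}.items():
    print(nm,atz("side",S(*p),.12)[:2],atz("side",S(*p),.17)[:2])
for n in ("mug",(228,340)),("tumbler",(313,155)),("jar",(459,335)): print(n[0],atz("top",n[1],.04)[:2])
E
```

```text
mill c [ 0.5115 -0.1892  0.131 ] [ 0.5126 -0.1889  0.131 ]
notch [ 0.5525 -0.1761  0.131 ] [ 0.4692 -0.1996  0.131 ] [ 0.5109 -0.1879  0.131 ] 0.08657312595838182 15.784826956928098
bar [0.5598 0.1875 0.108 ] [0.5238 0.1759 0.108 ] [0.5418 0.1817 0.108 ] 0.037829529277470395 17.852528861356724
bar s [0.562  0.1876 0.108 ] [0.5223 0.1762 0.108 ] [0.5421 0.1819 0.108 ] 0.04132382271211357 15.995268393849283
lugs [0.5843 0.1973 0.058 ] [0.5002 0.1656 0.055 ] [0.5422 0.1814 0.0565] 0.09001384311098994 20.64169853927502
Lo1 [0.6199 0.2763] [0.6082 0.2604]
Lo2 [0.4636 0.2603] [0.4602 0.2452]
Li1 [0.6338 0.2476] [0.6214 0.2332]
Li2 [0.4687 0.2336] [0.4651 0.2199]
Ri1 [0.6444 0.1597] [0.6313 0.1499]
Ri2 [0.4772 0.1443] [0.4732 0.1354]
Ro1 [0.6299 0.1153] [0.6177 0.1079]
Ro2 [0.4802 0.0996] [0.476  0.0931]
L free far [0.6498 0.235 ] [0.6169 0.2398]
L hinge far [0.6224 0.2739] [0.5905 0.2773]
L hinge near [0.4673 0.2591] [0.4413 0.263 ]
R far [0.6556 0.131 ] [0.6225 0.1398]
R near [0.4872 0.1006] [0.4604 0.1105]
mug [0.2792 0.2098]
tumbler [0.7125 0.0305]
jar [ 0.3044 -0.308 ]
```

Measurements are consistent: the hinge lines are 157 mm long and 161 mm apart, and the notch span is 87 mm.

| Item | Position (m) | Yaw |
|---|---|---|
| Mill | (0.512, -0.189) | about 16° |
| Lid | (0.542, 0.182) | about 17° |
| Carton | (0.548, 0.188) | about 6° |

I'm moving over the gap between the flaps with the gripper shut.

Emit:
{"method": "apply_moves", "body": {
  "rows": [
    {"translation": [0.7,1.4,0.2],"twist": -0.2,"hand": 1},
    {"translation": [1.4,2.8,0.4],"twist": -0.4,"hand": 1},
    {"translation": [2.1,4.2,0.4],"twist": -0.6,"hand": 1},
    {"translation": [2.8,5.6,0.4],"twist": -0.7,"hand": 1},
    {"translation": [3.5,7.0,0.4],"twist": -0.7,"hand": 1}
  ]
}}

```text
clock: 0.52
ee_pos: [0.2902, -0.3345, 0.266]
orientation: [-3.141, 0.0, 0.303]
wrist_force: [1.7, -0.4, 0.8]
grip_width: 0.0256
grip_force: 0.0
```

Emit:
{"method": "apply_moves", "body": {
  "rows": [
    {"translation": [0.7,1.4,0],"twist": 0,"hand": 1},
    {"translation": [1.4,2.8,0],"twist": 0,"hand": 1},
    {"translation": [2.1,4.2,0],"twist": 0,"hand": 1},
    {"translation": [2.8,5.6,0],"twist": 0,"hand": 1},
    {"translation": [3.5,7.0,0],"twist": 0,"hand": 1}
  ]
}}

```text
clock: 0.93
ee_pos: [0.3775, -0.1595, 0.2661]
orientation: [3.141, 0.0, 0.303]
wrist_force: [0.9, -0.6, 0.5]
grip_width: 0.0003
grip_force: 0.0
```

Emit:
{"method": "apply_moves", "body": {
  "rows": [
    {"translation": [0.7,1.4,0],"twist": 0,"hand": 1},
    {"translation": [1.4,2.8,0],"twist": 0,"hand": 1},
    {"translation": [2.1,4.2,0],"twist": 0,"hand": 1},
    {"translation": [2.8,5.6,0],"twist": 0,"hand": 1},
    {"translation": [3.5,7.0,0],"twist": 0,"hand": 1}
  ]
}}

```text
clock: 1.35
ee_pos: [0.4651, 0.0152, 0.2661]
orientation: [3.141, 0.0, 0.303]
wrist_force: [0.7, 0.3, 0.0]
grip_width: 0.0001
grip_force: 0.0
```

Emit:
{"method": "apply_moves", "body": {
  "rows": [
    {"translation": [0.65,1.36,0],"twist": 0,"hand": 1},
    {"translation": [1.3,2.7,0],"twist": 0,"hand": 1},
    {"translation": [1.95,4.1,0],"twist": 0,"hand": 1},
    {"translation": [2.6,5.45,0],"twist": 0,"hand": 1},
    {"translation": [3.24,6.8,0],"twist": 0,"hand": 1}
  ]
}}

```text
clock: 1.77
ee_pos: [0.5462, 0.185, 0.2656]
orientation: [3.141, 0.001, 0.303]
wrist_force: [0.4, 0.1, 0.4]
grip_width: -0.0002
grip_force: 0.0
```

Emit:
{"method": "apply_moves", "body": {
  "rows": [
    {"translation": [0,0,0],"twist": 0,"hand": 1},
    {"translation": [0,0,-1.3],"twist": 0,"hand": 1},
    {"translation": [0,0,-2.6],"twist": 0,"hand": 1},
    {"translation": [0,0,-4.0],"twist": 0,"hand": 1},
    {"translation": [0,0,-4.0],"twist": 0,"hand": 1}
  ]
}}

```text
clock: 2.18
ee_pos: [0.5407, 0.1805, 0.1585]
orientation: [3.14, 0.016, 0.304]
wrist_force: [-1.6, -0.8, -0.8]
grip_width: -0.0001
grip_force: 0.0
```

Emit:
{"method": "apply_moves", "body": {
  "rows": [
    {"translation": [0,0.9,0],"twist": 0,"hand": 1},
    {"translation": [0,1.8,0],"twist": 0,"hand": 1},
    {"translation": [0,2.6,0],"twist": 0,"hand": 1},
    {"translation": [0,3.3,0],"twist": 0,"hand": 1},
    {"translation": [0,3.8,0],"twist": 0,"hand": 1}
  ]
}}

```text
clock: 2.6
ee_pos: [0.5459, 0.2808, 0.1684]
orientation: [-3.14, -0.002, 0.305]
wrist_force: [-0.5, -0.4, 0.0]
grip_width: -0.0
grip_force: 0.3
```

Emit:
{"method": "apply_moves", "body": {
  "rows": [
    {"translation": [0,-1.3,0],"twist": 0,"hand": 1},
    {"translation": [0,-2.6,0],"twist": 0,"hand": 1},
    {"translation": [0,-3.8,0],"twist": 0,"hand": 1},
    {"translation": [0,-4.6,0],"twist": 0,"hand": 1},
    {"translation": [0,-5.4,0],"twist": 0,"hand": 1}
  ]
}}

```text
clock: 3.02
ee_pos: [0.5466, 0.1414, 0.1674]
orientation: [3.141, -0.001, 0.301]
wrist_force: [0.3, 0.5, 2.0]
grip_width: -0.0002
grip_force: 1.4
```

Emit:
{"method": "apply_moves", "body": {
  "rows": [
    {"translation": [0,-0.6,0],"twist": 0,"hand": 1},
    {"translation": [0,-1.2,0],"twist": 0,"hand": 1},
    {"translation": [0,-1.7,0],"twist": 0,"hand": 1},
    {"translation": [0,-2.0,0],"twist": 0,"hand": 1},
    {"translation": [0,-2.0,0],"twist": 0,"hand": 1}
  ]
}}

```text
clock: 3.43
ee_pos: [0.5463, 0.0907, 0.1664]
orientation: [3.14, 0.001, 0.3]
wrist_force: [0.2, 0.1, 0.3]
grip_width: -0.0002
grip_force: 0.0
```

Emit:
{"method": "apply_moves", "body": {
  "rows": [
    {"translation": [0,0.7,0],"twist": 0,"hand": 1},
    {"translation": [0,1.5,0.5],"twist": 0,"hand": 1},
    {"translation": [0,2.5,1.5],"twist": 0,"hand": 0.4},
    {"translation": [-0.1,3.4,3.0],"twist": 0,"hand": 0.4},
    {"translation": [-0.1,3.4,4.0],"twist": 0,"hand": 0.4}
  ]
}}

```text
clock: 3.85
ee_pos: [0.5411, 0.1865, 0.2686]
orientation: [-3.135, -0.001, 0.314]
wrist_force: [-0.3, 1.5, 1.4]
grip_width: 0.0357
grip_force: 0.0
```

```bash
python3 - <<'E'
from cell import env, imaging
import cv2, numpy as np, pickle
s=env.get_state(); print(s['ee_pos'],s['orientation'],s['grip_width'])
c=imaging.camera_model("wrist"); w=imaging.snapshot("wrist"); print(c)
t=imaging.snapshot("top");pickle.dump(c,open("w1.pkl","wb"))
cv2.imwrite("pics/w1.png",w[:,:,::-1]);cv2.imwrite("pics/t1.png",t[:,:,::-1])
a=cv2.resize(t[:,:,::-1][160:280,180:300],(320,320),interpolation=3);b=cv2.resize(w[:,:,::-1],(480,360))
m=np.zeros((360,800,3),np.uint8);m[:320,:320]=a;m[:,320:]=b;cv2.imwrite("pics/m1.png",m)
E
```

```text
[0.5410888  0.18650198 0.26856858] [-3.13535363e+00 -1.37197749e-03  3.13779241e-01] 0.035713565081980696
{'fx': 371.64829954431775, 'fy': 371.64829954431775, 'cx': 316.3772513486171, 'cy': 237.06006147114041, 'R': array([[ 0.30853858, -0.95119065, -0.00634703],
       [-0.90035906, -0.29418979,  0.32063364],
       [-0.30685095, -0.09321324, -0.94718202]]), 't': array([0.0137204 , 0.49718323, 0.57627102])}
```

View pics/m1.png

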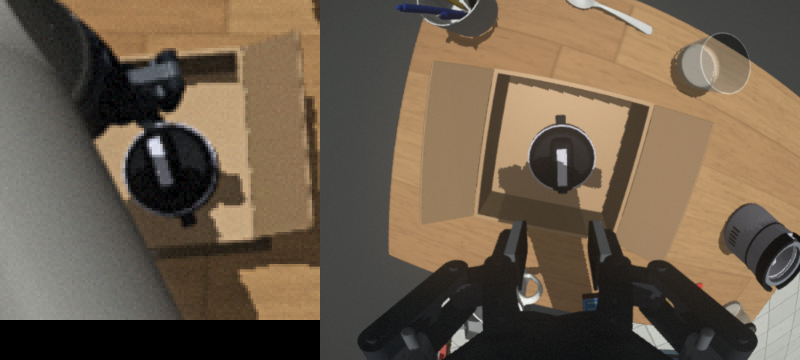

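Both flaps lie back well past upright. The wrist image shows the lid unobstructed at about (323,210) px, with lugs at about (320,159) and (325,253). I'll enlarge it for accuracy.

```bash
python3 - <<'E'
import cv2
w=cv2.imread("pics/w1.png");c=cv2.resize(w[140:270,260:390],(585,585),interpolation=3)
cv2.imwrite("pics/w1c.png",cv2.convertScaleAbs(c,alpha=1.5,beta=20))
E
```

```text
(no output)
```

View pics/w1c.png

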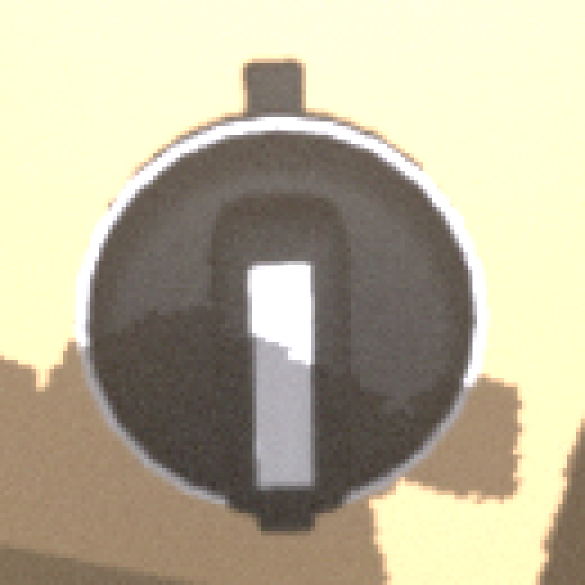

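```bash
cat >> h.py <<'E'
def wray(c,uv):
    d=np.array([uv[0]-c["cx"],uv[1]-c["cy"]])/c["fx"]; r=np.linalg.norm(d)
    v=np.array([*(d/r*np.sin(r)),np.cos(r)]); return -c["R"].T@c["t"],c["R"].T@v
def watz(c,uv,z):
    o,d=wray(c,uv); return o+d*(z-o[2])/d[2]
def line(n,a,b): print(n,a.round(4),b.round(4),"mid",((a+b)/2).round(4),"len",round(np.linalg.norm(a-b),4),"yaw",np.degrees(np.arctan2(*(a-b)[1::-1])).round(2))
E
python3 - <<'E'
from h import *
c=pickle.load(open("w1.pkl","rb"));P=lambda x,y:(260+x/4.5-.4,140+y/4.5-.4)
line("bar",watz(c,P(280,265),.108),watz(c,P(286,487),.108))
line("lugs",watz(c,P(273,63),.058),watz(c,P(287,530),.054))
E
```

```text
bar [0.561  0.1913 0.108 ] [0.5231 0.1777 0.108 ] mid [0.542  0.1845 0.108 ] len 0.0403 yaw 19.74
lugs [0.5887 0.2014 0.058 ] [0.495  0.1675 0.054 ] mid [0.5418 0.1845 0.056 ] len 0.0998 yaw 19.86
```

Emit:
{"method": "apply_moves", "body": {
  "rows": [
    {"translation": [-0.04,0.15,-0.8],"twist": 0.2,"hand": 0.4},
    {"translation": [-0.04,0.15,-1.6],"twist": 0.4,"hand": 0.4},
    {"translation": [-0.04,0.15,-2.4],"twist": 0.4,"hand": 0.4},
    {"translation": [-0.04,0.15,-2.6],"twist": 0.4,"hand": 0.4},
    {"translation": [-0.04,0.15,-2.6],"twist": 0.4,"hand": 0.4}
  ]
}}

```text
clock: 4.37
ee_pos: [0.5408, 0.1816, 0.1988]
orientation: [-3.142, 0.006, 0.346]
wrist_force: [0.7, -0.6, 0.5]
grip_width: 0.0513
grip_force: 0.0
```

```bash
python3 - <<'E'
from cell import env, imaging
import cv2, numpy as np, pickle
from h import *
s=env.get_state(); print(s['ee_pos'],s['orientation'],s['grip_width'])
c=imaging.camera_model("wrist"); w=imaging.snapshot("wrist")
pickle.dump(c,open("w2.pkl","wb"));cv2.imwrite("pics/w2.png",w[:,:,::-1])
# expected pixel of the lid
def wp(X):
    p=c["R"]@np.array(X)+c["t"]; th=np.arctan2(np.hypot(p[0],p[1]),p[2]); return np.array([c["cx"],c["cy"]])+c["fx"]*th*p[:2]/np.hypot(p[0],p[1])
u=wp([.542,.183,.08]);print(u)
x0,y0=int(u[0])-100,max(0,int(u[1])-80);print(x0,y0)
cv2.imwrite("pics/w2c.png",cv2.convertScaleAbs(cv2.resize(w[y0:y0+150,x0:x0+200,::-1],(800,600),interpolation=3),alpha=1.4,beta=15))
E
```

```text
[0.54081343 0.18159267 0.19878125] [-3.14157525  0.00567842  0.34575229] 0.05127192314550658
[317.31278179 238.38490673]
217 158
```

View pics/w2c.png

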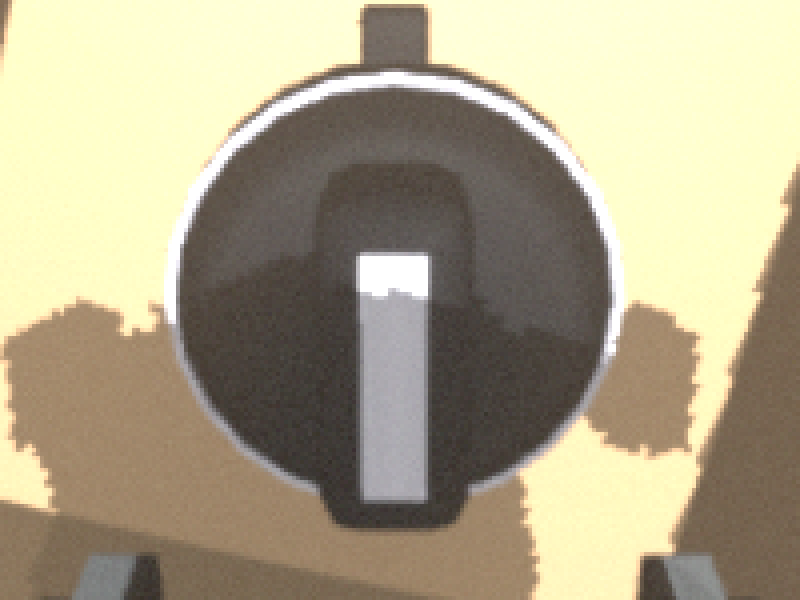

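The bar strip runs from (394,254) to (394,500) in the crop, parallel to the hand and centred between the fingers (inner faces at 160 and 640).

```bash
python3 - <<'E'
from h import *
c=pickle.load(open("w2.pkl","rb"));P=lambda x,y:(217+x/4-.4,158+y/4-.4)
line("bar",watz(c,P(394,254),.108),watz(c,P(394,500),.108))
E
```

```text
bar [0.5608 0.1912 0.108 ] [0.5233 0.1778 0.108 ] mid [0.5421 0.1845 0.108 ] len 0.0399 yaw 19.73
```

Emit:
{"method": "apply_moves", "body": {
  "rows": [
    {"translation": [0,0,-0.8],"twist": 0,"hand": 0.4},
    {"translation": [0,0,-1.6],"twist": 0,"hand": 0.4},
    {"translation": [0,0,-2.3],"twist": 0,"hand": 0.4},
    {"translation": [0,0,-2.8],"twist": 0,"hand": 0.4},
    {"translation": [0,0,-2.8],"twist": 0,"hand": 0.4}
  ]
}}

```text
clock: 4.83
ee_pos: [0.5414, 0.1817, 0.1298]
orientation: [3.142, 0.004, 0.345]
wrist_force: [0.2, 0.6, -0.4]
grip_width: 0.0512
grip_force: 0.0
```

Emit:
{"method": "apply_moves", "body": {
  "rows": [
    {"translation": [0,0.05,-0.5],"twist": 0,"hand": 0.4},
    {"translation": [0,0.05,-0.88],"twist": 0,"hand": 0.4},
    {"translation": [0,0.05,-0.88],"twist": 0,"hand": 0.4},
    {"translation": [0,0.05,-0.88],"twist": 0,"hand": 0.7},
    {"translation": [0,0.05,-0.88],"twist": 0,"hand": 1}
  ]
}}

```text
clock: 5.25
ee_pos: [0.5428, 0.1838, 0.1099]
orientation: [-3.142, -0.001, 0.345]
wrist_force: [-0.0, 0.9, 0.8]
grip_width: 0.0278
grip_force: 0.0
```

Emit:
{"method": "apply_moves", "body": {
  "rows": [
    {"translation": [0,0,0],"twist": 0,"hand": 1},
    {"translation": [0,0,0],"twist": 0,"hand": 1},
    {"translation": [0,0,0],"twist": 0,"hand": 1},
    {"translation": [0,0,0],"twist": 0,"hand": 1},
    {"translation": [0,0,0],"twist": 0,"hand": 1}
  ]
}}

```text
clock: 5.67
ee_pos: [0.543, 0.1839, 0.1101]
orientation: [-3.142, -0.002, 0.345]
wrist_force: [0.2, 0.1, 4.4]
grip_width: 0.0227
grip_force: 60.5
```

Emit:
{"method": "apply_moves", "body": {
  "rows": [
    {"translation": [0,0,0.6],"twist": 0,"hand": 1},
    {"translation": [0,0,1.6],"twist": 0,"hand": 1},
    {"translation": [0,0,2.8],"twist": 0,"hand": 1},
    {"translation": [0,0,4.0],"twist": 0,"hand": 1},
    {"translation": [0,0,5.2],"twist": 0,"hand": 1}
  ]
}}

```text
clock: 6.08
ee_pos: [0.5415, 0.1831, 0.2395]
orientation: [3.142, 0.003, 0.346]
wrist_force: [-0.0, 0.5, -1.3]
grip_width: 0.023
grip_force: 59.8
```

Emit:
{"method": "apply_moves", "body": {
  "rows": [
    {"translation": [0,-0.4,0.4],"twist": 0,"hand": 1},
    {"translation": [-0.05,-1.4,0.6],"twist": -0.2,"hand": 1},
    {"translation": [-0.15,-2.6,0.6],"twist": -0.4,"hand": 1},
    {"translation": [-0.25,-3.8,0.6],"twist": -0.6,"hand": 1},
    {"translation": [-0.35,-5.0,0.6],"twist": -0.6,"hand": 1}
  ]
}}

```text
clock: 6.5
ee_pos: [0.5324, 0.0562, 0.2527]
orientation: [3.141, 0.003, 0.282]
wrist_force: [0.1, 0.3, -1.3]
grip_width: 0.0227
grip_force: 59.9
```

Emit:
{"method": "apply_moves", "body": {
  "rows": [
    {"translation": [-0.1,-1.2,0],"twist": 0,"hand": 1},
    {"translation": [-0.2,-2.4,0],"twist": 0,"hand": 1},
    {"translation": [-0.3,-3.6,0],"twist": 0,"hand": 1},
    {"translation": [-0.4,-4.8,0],"twist": 0,"hand": 1},
    {"translation": [-0.5,-5.6,0],"twist": 0,"hand": 1}
  ]
}}

```text
clock: 6.92
ee_pos: [0.5193, -0.0867, 0.2524]
orientation: [3.14, 0.004, 0.278]
wrist_force: [0.4, -0.3, -2.1]
grip_width: 0.0228
grip_force: 59.8
```

```bash
python3 - <<'E'
from cell import env, imaging
import cv2, numpy as np, pickle
s=env.get_state(); print(s['ee_pos'],s['orientation'],s['grip_width'])
c=imaging.camera_model("wrist"); w=imaging.snapshot("wrist")
pickle.dump(c,open("w3.pkl","wb"));cv2.imwrite("pics/w3.png",w[:,:,::-1])
E
```

```text
[ 0.51928467 -0.08665243  0.25236873] [3.14026256 0.00437992 0.2775371 ] 0.022765988426201512
```

View pics/w3.png

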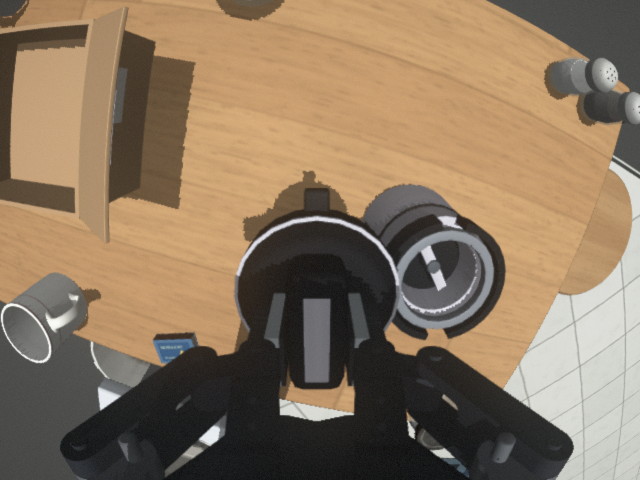

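The lid is held, with its far lug at (316,193) px. The mill's mouth is visible at (440,280), with notches at about (443,222) and (425,332). I'll enlarge the mill.

```bash
python3 - <<'E'
import cv2
w=cv2.imread("pics/w3.png");c=cv2.resize(w[190:350,300:515],(800,595),interpolation=3)
cv2.imwrite("pics/w3c.png",cv2.convertScaleAbs(c,alpha=1.5,beta=25))
E
```

```text
(no output)
```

View pics/w3c.png

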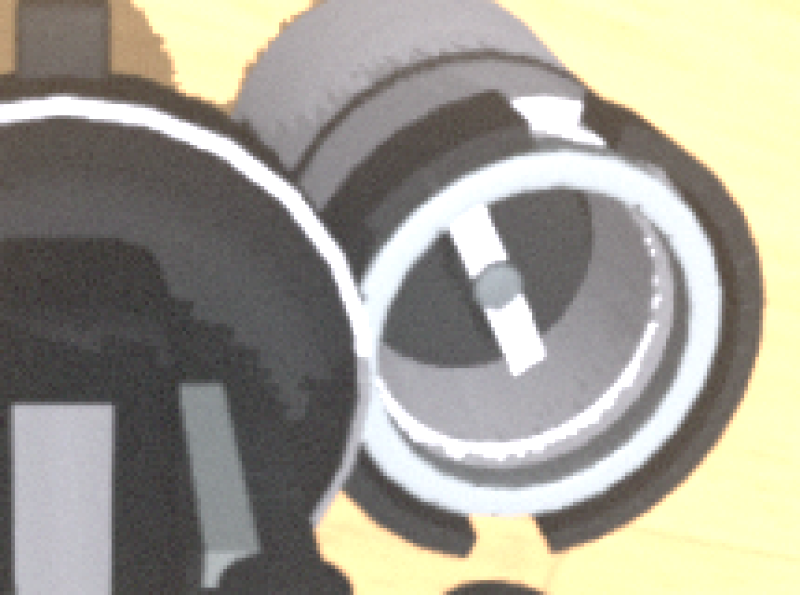

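```bash
python3 - <<'E'
from h import *
c=pickle.load(open("w3.pkl","rb"));P=lambda x,y:(300+x/3.72-.37,190+y/3.72-.37)
line("notch",watz(c,P(547,95),.135),watz(c,P(511,552),.135))
for q in ((508,93),(585,97),(470,553),(552,550)): print(watz(c,P(*q),.135).round(4))
E=[watz(c,P(*q),.131) for q in ((722,310),(365,300),(575,152),(520,515))]
print("ringE",np.array(E).round(4))
z0=.2524-.0601
# lid: lug tip + bar strip
print("lug tip",watz(c,(316.3,188),z0+.008).round(4), "bar ends z",watz(c,(316.5,299),z0+.058).round(4),watz(c,(316.5,382),z0+.058).round(4))
line("lug-bar",watz(c,(316.3,188),z0+.008),watz(c,(316.5,382),z0+.058))
E
```

```text
notch [ 0.5615 -0.1658  0.135 ] [ 0.4667 -0.1993  0.135 ] mid [ 0.5141 -0.1826  0.135 ] len 0.1005 yaw 19.46
[ 0.5596 -0.1583  0.135 ]
[ 0.5633 -0.1733  0.135 ]
[ 0.4645 -0.1902  0.135 ]
[ 0.4692 -0.2085  0.135 ]
ringE [[ 0.5297 -0.2237  0.131 ]
 [ 0.5123 -0.1477  0.131 ]
 [ 0.552  -0.1774  0.131 ]
 [ 0.4738 -0.1995  0.131 ]]
lug tip [ 0.5667 -0.0716  0.2003] bar ends z [ 0.5371 -0.08    0.2503] [ 0.4985 -0.091   0.2503]
lug-bar [ 0.5667 -0.0716  0.2003] [ 0.4985 -0.091   0.2503] mid [ 0.5326 -0.0813  0.2253] len 0.0868 yaw 15.91
```

```bash
cat > fit.py <<'E'
from h import *
from scipy.optimize import minimize
from scipy.ndimage import map_coordinates
def wproj(c,X):
    p=X@c["R"].T+c["t"]; h=np.hypot(p[:,0],p[:,1]); th=np.arctan2(h,p[:,2]); return np.array([c["cx"],c["cy"]])+c["fx"]*(th/h)[:,None]*p[:,:2]
def pproj(c,X):
    p=X@c["R"].T+c["t"]; return p[:,:2]/p[:,2:]*c["fx"]+np.array([c["cx"],c["cy"]])
A=np.radians(np.arange(0,360,1.))
def samp(f,im,cx,cy,r,z,a=A):
    u=f(np.c_[cx+r*np.cos(a),cy+r*np.sin(a),np.full(len(a),z)]); return map_coordinates(im,[u[:,1],u[:,0]],order=1)
def run(n,f,path,s0,vis):
    im=cv2.cvtColor(cv2.imread(path),cv2.COLOR_BGR2GRAY).astype(float)
    a=A[vis(np.degrees(A))]
    # mean radial step at ring outer (bright ring, dark gap) and inner (dark bowl)
    def cost(p): return -sum(np.mean(samp(f,im,*p,r,.131,a)) for r in (.0345,.0355,.0365,.0375,.0385,.0395,.0405))/7+sum(np.mean(samp(f,im,*p,r,.131,a)) for r in (.0425,.0435))/2
    best=min((minimize(cost,np.array(s0)+d,method="Nelder-Mead",options=dict(xatol=1e-5,initial_simplex=np.array(s0)+d+np.array([[0,0],[.002,0],[0,.002]]))) for d in ([0,0],[.002,.002],[-.002,.002],[.002,-.003])),key=lambda r:r.fun)
    print(n,best.x.round(4),round(best.fun,1))
    for r in (.0455,.047):
        pr=samp(f,im,*best.x,r,.135)
        print(r,"far",[f"{int(pr[i%360])}" for i in range(-2,40,2)],"near",[f"{int(pr[i])}" for i in range(178,220,2)])
if __name__=="__main__":
    run("top",lambda X:pproj(cams["top"],X),"pics/top0.png",(.5115,-.189),lambda d:d>-1)
    run("side",lambda X:pproj(cams["side"],X),"pics/side0.png",(.5115,-.189),lambda d:d>-1)
    c=pickle.load(open("w3.pkl","rb"))
    run("wrist",lambda X:wproj(c,X),"pics/w3.png",(.513,-.187),lambda d:(d<60)|(d>190))
E
python3 fit.py
```

```text
top [ 0.5132 -0.1886] -70.6
0.0455 far ['32', '32', '29', '34', '50', '100', '125', '139', '146', '144', '144', '144', '136', '138', '113', '59', '31', '27', '24', '35', '34'] near ['34', '38', '55', '108', '168', '211', '205', '199', '196', '205', '205', '151', '85', '35', '21', '28', '36', '37', '36', '26', '31']
0.047 far ['47', '47', '45', '61', '94', '131', '137', '141', '141', '136', '134', '135', '137', '136', '108', '78', '48', '46', '56', '61', '60'] near ['34', '34', '43', '87', '143', '181', '183', '184', '168', '152', '147', '130', '70', '24', '14', '26', '32', '35', '34', '34', '30']
side [ 0.5128 -0.1884] -51.0
0.0455 far ['68', '73', '81', '92', '110', '127', '143', '156', '163', '169', '170', '169', '162', '149', '132', '117', '99', '83', '77', '76', '75'] near ['82', '82', '86', '94', '103', '106', '114', '113', '105', '99', '94', '88', '81', '74', '68', '69', '68', '67', '75', '80', '81']
0.047 far ['85', '91', '100', '113', '128', '143', '157', '165', '171', '173', '174', '170', '163', '150', '139', '123', '109', '100', '95', '92', '94'] near ['67', '75', '80', '95', '109', '119', '122', '115', '108', '90', '77', '72', '63', '57', '58', '56', '59', '64', '70', '72', '81']
wrist [ 0.512  -0.1864] -88.8
0.0455 far ['52', '52', '50', '44', '41', '64', '143', '211', '216', '215', '192', '122', '102', '93', '72', '52', '50', '51', '52', '53', '53'] near ['46', '46', '47', '65', '151', '156', '157', '156', '156', '154', '154', '155', '157', '152', '71', '46', '48', '50', '48', '48', '50']
0.047 far ['54', '53', '52', '45', '41', '40', '42', '66', '117', '180', '218', '221', '206', '164', '123', '55', '54', '53', '53', '51', '50'] near ['45', '46', '46', '75', '150', '155', '154', '154', '153', '154', '152', '156', '158', '157', '104', '50', '50', '48', '51', '47', '49']
```

Emit:
{"method": "apply_moves", "body": {
  "rows": [
    {"translation": [-0.1,-1.0,0],"twist": 0,"hand": 1},
    {"translation": [-0.2,-2.0,0],"twist": 0,"hand": 1},
    {"translation": [-0.26,-3.0,-0.2],"twist": 0,"hand": 1},
    {"translation": [-0.26,-3.8,-0.6],"twist": 0,"hand": 1},
    {"translation": [-0.26,-3.8,-0.8],"twist": 0,"hand": 1}
  ]
}}

```text
clock: 7.38
ee_pos: [0.5118, -0.1837, 0.2314]
orientation: [3.139, 0.006, 0.273]
wrist_force: [-0.3, -1.6, -1.8]
grip_width: 0.0229
grip_force: 59.8
```

Emit:
{"method": "apply_moves", "body": {
  "rows": [
    {"translation": [0,0,0],"twist": 0,"hand": 1},
    {"translation": [0,0,0],"twist": 0,"hand": 1}
  ]
}}

```text
clock: 7.55
ee_pos: [0.5137, -0.1754, 0.2329]
orientation: [-3.139, 0.002, 0.283]
wrist_force: [0.9, 0.6, -0.7]
grip_width: 0.0231
grip_force: 59.8
```

Emit:
{"method": "apply_moves", "body": {
  "rows": [
    {"translation": [-0.03,-0.25,0],"twist": 0,"hand": 1},
    {"translation": [-0.06,-0.5,-0.3],"twist": 0,"hand": 1},
    {"translation": [-0.06,-0.5,-0.7],"twist": 0,"hand": 1},
    {"translation": [-0.06,-0.5,-1.0],"twist": 0,"hand": 1},
    {"translation": [-0.06,-0.5,-1.1],"twist": 0,"hand": 1}
  ]
}}

```text
clock: 7.97
ee_pos: [0.5119, -0.1884, 0.2046]
orientation: [-3.139, 0.003, 0.283]
wrist_force: [-0.7, -0.1, -1.4]
grip_width: 0.0226
grip_force: 59.8
```

Emit:
{"method": "apply_moves", "body": {
  "rows": [
    {"translation": [0,0,0],"twist": 0,"hand": 1},
    {"translation": [0,0,0],"twist": 0,"hand": 1},
    {"translation": [0,0,0],"twist": 0,"hand": 1},
    {"translation": [0,0,0],"twist": 0,"hand": 1}
  ]
}}

```text
clock: 8.3
ee_pos: [0.5136, -0.1888, 0.2073]
orientation: [3.141, -0.001, 0.283]
wrist_force: [0.3, -0.1, -1.4]
grip_width: 0.0227
grip_force: 59.8
```

```bash
python3 - <<'E'
from cell import env, imaging
import cv2, numpy as np, pickle
s=env.get_state(); print(s['ee_pos'],s['orientation'],s['grip_width'])
c=imaging.camera_model("wrist"); w=imaging.snapshot("wrist");t=imaging.snapshot("top")
pickle.dump(c,open("w4.pkl","wb"));cv2.imwrite("pics/w4.png",w[:,:,::-1]);cv2.imwrite("pics/t4.png",t[:,:,::-1])
a=cv2.resize(w[160:360,220:420,::-1],(600,600),interpolation=3);b=cv2.resize(t[205:275,375:445,::-1],(200,200))
m=np.zeros((600,800,3),np.uint8);m[:,:600]=a;m[:200,600:]=b
cv2.imwrite("pics/m4.png",cv2.convertScaleAbs(m,alpha=1.6,beta=25))
E
```

```text
[ 0.5135806  -0.18881874  0.20732068] [ 3.14097147e+00 -9.29807394e-04  2.82935997e-01] 0.02270757380282473
```

View pics/m4.png

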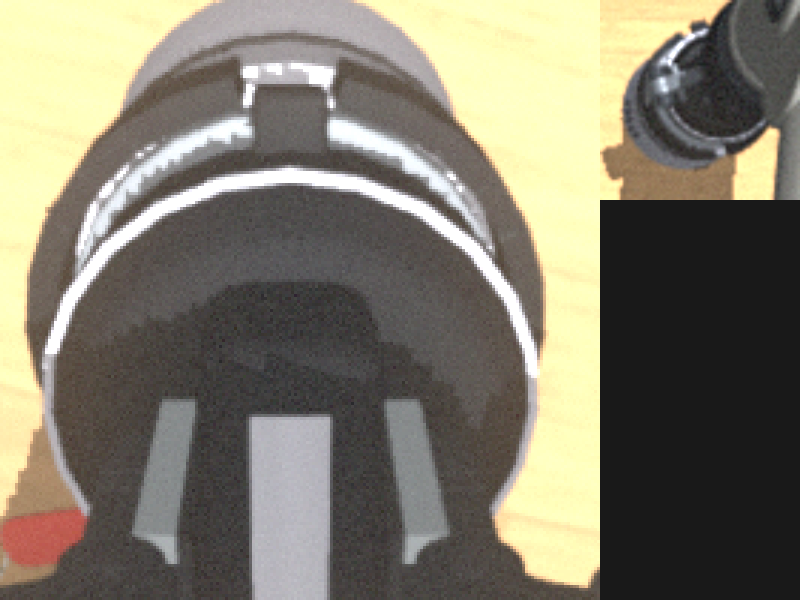

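The far lug spans 252–329 px and the notch spans 240–337 px, so it is centred. Lowering the lid now.

Emit:
{"method": "apply_moves", "body": {
  "rows": [
    {"translation": [0,0,-0.2],"twist": 0,"hand": 1},
    {"translation": [0,0,-0.4],"twist": 0,"hand": 1},
    {"translation": [0,0,-0.6],"twist": 0,"hand": 1},
    {"translation": [0,0,-0.72],"twist": 0,"hand": 1},
    {"translation": [0,0,-0.72],"twist": 0,"hand": 1}
  ]
}}

```text
clock: 8.82
ee_pos: [0.513, -0.1889, 0.1887]
orientation: [-3.141, 0.0, 0.283]
wrist_force: [-1.6, 0.6, 4.4]
grip_width: 0.0227
grip_force: 60.6
```

Emit:
{"method": "apply_moves", "body": {
  "rows": [
    {"translation": [0,0,-0.1],"twist": 0,"hand": 1},
    {"translation": [0,0,-0.2],"twist": 0,"hand": 1},
    {"translation": [0,0,-0.25],"twist": 0,"hand": 1},
    {"translation": [0,0,-0.25],"twist": 0,"hand": 1}
  ]
}}

```text
clock: 9.15
ee_pos: [0.5132, -0.1889, 0.1836]
orientation: [3.141, -0.0, 0.283]
wrist_force: [-3.3, 0.7, 8.4]
grip_width: 0.0228
grip_force: 61.1
```

The force follows the spring's curve, so the lugs are in the notches. Pressing on to the stop.

Emit:
{"method": "apply_moves", "body": {
  "rows": [
    {"translation": [0,0,-0.08],"twist": 0,"hand": 1},
    {"translation": [0,0,-0.15],"twist": 0,"hand": 1},
    {"translation": [0,0,-0.15],"twist": 0,"hand": 1},
    {"translation": [0,0,-0.15],"twist": 0,"hand": 1}
  ]
}}

```text
clock: 9.48
ee_pos: [0.5133, -0.1889, 0.182]
orientation: [3.14, -0.001, 0.283]
wrist_force: [-6.0, -0.6, 16.3]
grip_width: 0.0231
grip_force: 62.2
```

Emit:
{"method": "apply_moves", "body": {
  "rows": [
    {"translation": [-0.03,0,-0.06],"twist": 0,"hand": 1},
    {"translation": [-0.03,0,-0.08],"twist": 0,"hand": 1},
    {"translation": [-0.03,0,-0.08],"twist": 0,"hand": 1},
    {"translation": [-0.03,0,-0.08],"twist": 0,"hand": 1},
    {"translation": [-0.03,0,-0.08],"twist": 0,"hand": 1}
  ]
}}

```text
clock: 9.9
ee_pos: [0.5132, -0.1889, 0.1819]
orientation: [3.138, -0.002, 0.283]
wrist_force: [-7.9, 2.0, 23.8]
grip_width: 0.023
grip_force: 63.2
```

```bash
python3 - <<'E'
from cell import env, imaging
import cv2, numpy as np
w=imaging.snapshot("wrist");s=imaging.snapshot("side")
e=env.get_state(); print(e['ee_pos'],e['wrist_force'],e['grip_width'])
m=np.hstack([cv2.resize(w[:,:,::-1],(500,375)),cv2.resize(s[140:365,180:360,::-1],(300,375))])
cv2.imwrite("pics/m5.png",cv2.convertScaleAbs(m,alpha=1.4,beta=15))
E
```

```text
[ 0.51325808 -0.18886216  0.18193287] [-7.13659377  1.27334185 22.99081183] 0.02256600959581145
```

View pics/m5.png

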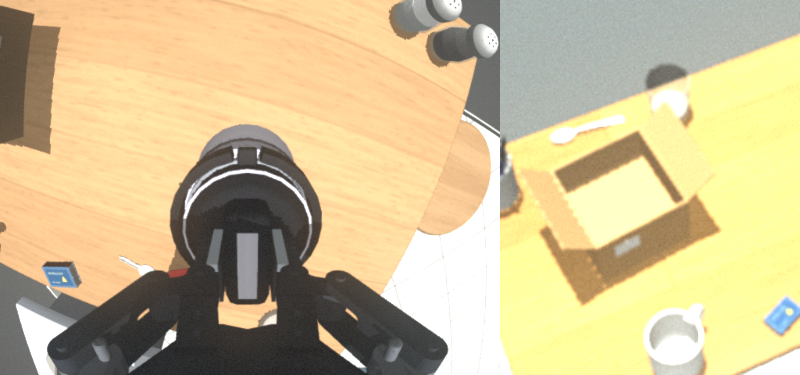

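The lid is seated with its lug in the notch at (247,157) px. It sits hard on the stop: z stays at 0.182 while the force rises to 23 N. Both flaps are lying back, and the mug and tumbler are where they were.

```bash
python3 -c "
from cell import env
print(env.finish_job())"
```

```text
the job is handed in; nothing more can be done
None
```

I opened both flaps so they stay back, fitted the lid with its lugs in the notches and pressed it to the bottom stop. I handed the job in at about 10 s, with the gripper still holding the lid down at about 23 N.

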